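Lock the riveting head into the hand press

TASK

Fit the riveting head, the one with the side handle and three lugs, from the maple rack into the bayonet chuck of the hand press: offer it up from below, feel for the gates since nobody knows exactly how the chuck is clocked, push it up home against the spring, swing the handle counter-clockwise (seen from above) to the stop and let it down so that the lugs drop into their pockets and the head hangs locked by itself. Leave the loose parts and the other two dies where they are.

Things in the scene. Friction and masses are not known exactly. Their poses are not given: they have to be found in the camera images.
- press: Squat green hand press, C-shaped frame bolted to a maple block (270 x 165 x 50 mm); fixed, lever stays parked. Origin at bench level on the vertical axis of ram, chuck and brass anvil (anvil top 104 mm above bench). +x runs from that axis to the column (88 mm away, 50 mm wide); +y is the open side nearest the robot. Above the chuck a round housing, 34 mm radius, 276 to 358 mm above bench.
- socket (a point): Centre of the chuck's mouth, 215 mm above the bench, axes as the press. The steel chuck is a ring facing down: 73 mm outside, 34 mm high, 45 mm bore, three gates (38 degree notches in its lower rim, 120 degrees apart). How it is clocked is not known: the handle's gate lies anywhere from 85 to 125 degrees counter-clockwise (from above) from the press's +x; find it by touch or sight.
- head: Riveting head, 79 mm high, about 0.25 kg, loose, standing lugs up in a rack hole. Origin at its punch tip, z up its axis, handle along its -x. Punch 9 mm radius to 26 mm height; aluminium shoulder 31 mm radius, 26 to 49 mm; neck 21 mm radius; three lugs 10 mm wide out to 28 mm radius, 62.5 to 68.5 mm high, 120 degrees apart, one right above the handle; then a centring cone to 13 mm radius.
- lugs (a point): Point on the head's axis at the undersides of the lugs, 62.5 mm above its origin; axes as the head. Locked, it lies at pocket_level. With the lugs outside the gates it stops 6 mm below the mouth (lug tops meet the rim); in the gates it can rise to 13.5 mm above the mouth, where the shoulder meets the rim. The head turns to the pockets only while it is above the lands (8 mm).
- grip (a point): Point in the middle of the head's black handle, 90 mm out from the axis along its -x, 39 mm above its origin; axes as the head. The grip is a flat-sided bar 20 mm wide, 32 mm tall, from 50 to 134 mm out from the axis. The head slowly droops or tips in the jaws if held lightly or pushed hard: grip firmly (40 N or more), feel with 2 to 4 N, and level it by the wrist if it has tipped.
- rack: Maple rack fixed to the bench, 85 mm along its x, 235 mm along its y, 40 mm high; three holes of 22 mm, 32 mm deep, along its y, 75 mm apart; origin at the middle of its underside. The head stands with its shoulder on the rack and its punch in a hole; lift it 30 mm or more to free it.
- flaring_die: Turned steel die, 66 mm high, 44 mm across with a narrow nose, in another hole of the rack; origin at its lower tip. To be left.
- cup_die: Turned steel die, 62 mm high, 36 mm across, in another hole of the rack; origin at its lower tip. To be left.
- flipper_rotor: Nickel-plated flipper rotor: an upright shaft 84 mm high with a 68 mm crank arm at its foot along its +x; origin under the shaft. To be left.
- drop_target: Yellow plastic drop target lying flat, about 106 x 34 x 16 mm; origin at its underside. To be left.
- coil_plate: Steel coil plate, an angle bracket 95 x 62 mm with a 45 mm upright flange; origin at its underside. To be left.
- post_sleeve: Red rubber post sleeve standing upright, 62 mm high, 26 mm across; origin at its underside. To be left.
- coil: Solenoid coil with white square flanges standing upright, 38 x 38 x 60 mm; origin at its underside. To be left.
- screwdriver: Screwdriver lying flat, 190 mm long; handle along its -x. To be left.
- pocket_level (a point): Point on the chuck axis 5 mm above the mouth, level with the pocket floors; axes as the press. Counter-clockwise from above from a gate's middle: gate to 19 degrees, a land to 28 (top 8 mm above the mouth), pocket to 60, then a solid stop; lug over pocket after about 44. A lug passes a gate with some 5 degrees to spare each way. A spring plunger pushes the head down with 0.8 to 1.8 N.
Not all that is in view belongs to the job. Leave any blue look-alike of the head alone.

How it is judged:
By the outcome, as a careful person would: the job done as asked, in the order asked, and still so for the second after the job is handed in, with the robot touching nothing.
It also fails if it takes over 58 s, if anything falls off the work surface, if the arm or the gripper's body presses on something with over 40 N, if the wrist force passes 120 N, or if a joint passes its speed limit or range.

ROBOT

A 6-joint arm with a two-finger parallel gripper is mounted at the origin on the work surface. World frame = base frame: x ahead of the robot, y to its left, z up, the work surface at z = 0. Lengths are in m, angles in degrees, forces in N, time in s.
With the tool pointing down it reaches from about 0.35 to 0.875 m from the base axis. Payload 4.2 kg.
Tool frame: the origin (TCP) lies between the finger pads; the fingertips stand 25 mm ahead of it and the grasp point (between the pads) lies 6 mm ahead of it (r.tips_ahead is the distance from the TCP to the fingertips, in m); z points along the fingers, y is the direction in which the jaws open and shut (so a half turn about z gives the same grasp; the last joint's range is limited). The gripper opens to 87 mm and grips with 3 to 60 N. Pads are 19 mm wide; open, the fingers measure 117 mm over their backs; the gripper's body (75 mm by 190 mm) begins 51 mm behind the grasp point.
Start: joints at [80.478, 22.042, 0.453, 0, -68.411, -14.817], TCP at [0.258, 0.569, 0.208] pointing down, gripper open.
Joint ranges: [-179.83, 179.83], [-69.29, 118.12], [-61.27, 80.66], [-181.25, 117.63], [-171.15, -9.14], [-177.46, 177.46]. Speed limits (degrees/s): [159.86, 159.86, 180, 180, 180, 180].

INTERFACE

Orientations are given as a 3x3 rotation matrix whose columns are the frame's x, y, z axes.
In Python, from station import r, vision, finish_job gives the robot as it stands.
- The arm moves only by the shell command python3 -m jog 'ROWS'. ROWS is a JSON object of lists of equal length, an entry for each row: "rot": the turn, a rotation vector about the world's x, y, z in degrees, a list of three; "delta_pos": the shift along the world's x, y, z in mm, a list of three; "grip": the opening in per cent of the stroke, from 0 (shut) to 100 (fully open). A call has 1 to 10 rows; each row shifts and turns the commanded pose from where the row before left it; what a row does not reach is not made up. A row lasts 1/12 s, in which the tool goes at most 41.7 mm and 7.16 degrees, less where a joint would pass 70% of its speed; a pose out of reach is approached as far as the arm can. A call with a gripper value outside its range is refused whole. The fingers move at their own pace and stop on an object; the grip force is fixed at half the most. Time passes only in rows, so rows that do not move let the fingers close. It gives the time, the measured TCP pose, the force and the opening at its end, in the units of the state.
- r.sense(): the state, without advancing time (a new reading comes with each control period).
- vision.capture(name): name is "scene" or "side" or "wrist"; returns a dict with "frame" (420x560x3 uint8, red, green, blue), "K" (3x3 intrinsics, pixels), "xyz" and "orientation" of the camera in the world. Camera axes: x right, y up, looking along -z (the intrinsics and any distortion apply to the point x, -y, -z); pixel columns grow to the right and rows downward; lengths in m; the calibration is good to about 2 mm. A picture is of the moment at which its call begins. There is no depth.
- finish_job(): hands the job in, once; it reports no verdict.
The state is a dict: "time_s": time; "joints": joint angles; "joint_velocities": joint speeds; "effort": joint torques, N m; "tcp_pos": TCP position; "ee_rot": TCP orientation; "wrist_force": force on the tool from outside, world axes, zero at the start; "moment": the same for the moment, N m; "gripper_width": opening from 0.0 (shut) to 1.0 (fully open).
Only numpy, scipy, OpenCV 4.12 (cv2) and the standard library are available. Lean on these libraries where they do the work, as an engineer would, in place of code of your own. Each camera call takes 0.05 s, during which the arm holds its last target. There are 200 camera calls.

## Working session

There is one attempt and no reset: what is moved stays moved. The work goes in short steps, Python scripts to look and compute and a shell command to move; the robot and the scene stay as the last step left them, time stands still between calls to the robot, and variables do not carry over. Pictures are saved under pics/ and viewed, about 8 in all and at most 12, crops included, and the job is handed in when it is done.

```bash
ls; mkdir -p pics; python3 - <<'E'
from station import r, vision
import cv2,numpy as np,pickle
d={n:vision.capture(n) for n in("scene","side","wrist")}
pickle.dump(d,open('c0.pkl','wb'))
for n in d:
    print(n,d[n]['K'].round(1).tolist(),d[n]['xyz'],np.round(d[n]['orientation'],3).tolist(),[k for k in d[n]])
a=np.hstack([cv2.resize(d[n]['frame'],(800,600)) for n in("scene",)])
cv2.imwrite('pics/a.png',a[:,:,::-1])
cv2.imwrite('pics/b.png',cv2.resize(d['side']['frame'],(800,600))[:,:,::-1])
print(r.sense())
E
```

```text
pics
scene [[413.5, 0.0, 278.8], [0.0, 413.5, 213.4], [0.0, 0.0, 1.0]] [1.42687746 0.5004611  0.9370435 ] [[-0.448, -0.568, 0.69], [0.894, -0.267, 0.361], [-0.021, 0.778, 0.627]] ['frame', 'K', 'xyz', 'orientation']
side [[507.2, 0.0, 271.2], [0.0, 507.2, 209.5], [0.0, 0.0, 1.0]] [-0.67153377 -0.27691085  1.01649931] [[0.274, 0.544, -0.793], [-0.962, 0.165, -0.219], [0.012, 0.823, 0.568]] ['frame', 'K', 'xyz', 'orientation']
wrist [[292.2, 0.0, 278.3], [0.0, 292.2, 207.9], [0.0, 0.0, 1.0]] [0.31928101 0.54162008 0.38351746] [[-0.413, 0.883, 0.225], [-0.911, -0.401, -0.1], [0.002, -0.246, 0.969]] ['frame', 'K', 'xyz', 'orientation']
{'time_s': 0.15, 'joints': array([ 8.04768818e+01,  2.20812177e+01,  3.97194356e-01, -2.01753827e-02,
       -6.84115636e+01, -1.48172566e+01]), 'joint_velocities': array([ 0.01474207, -0.25580015,  0.1690526 ,  0.1452324 ,  0.01798323,
        0.06474244]), 'effort': array([ 3.03591005e-04, -3.91052163e+01,  1.87587136e+01,  4.22233567e+00,
        1.23912268e-02, -1.39412959e-04]), 'tcp_pos': array([0.25738247, 0.56901199, 0.20740195]), 'ee_rot': array([[ 9.11059581e-01, -4.12274278e-01, -5.98923494e-04],
       [-4.12274699e-01, -9.11058199e-01, -1.59112331e-03],
       [ 1.10325055e-04,  1.69652914e-03, -9.99998555e-01]]), 'wrist_force': array([-1.25562618,  0.46365323, -0.57914523]), 'moment': array([0.02423571, 0.01497422, 0.02021744]), 'gripper_width': 0.999144782176379}
```

View pics/a.png

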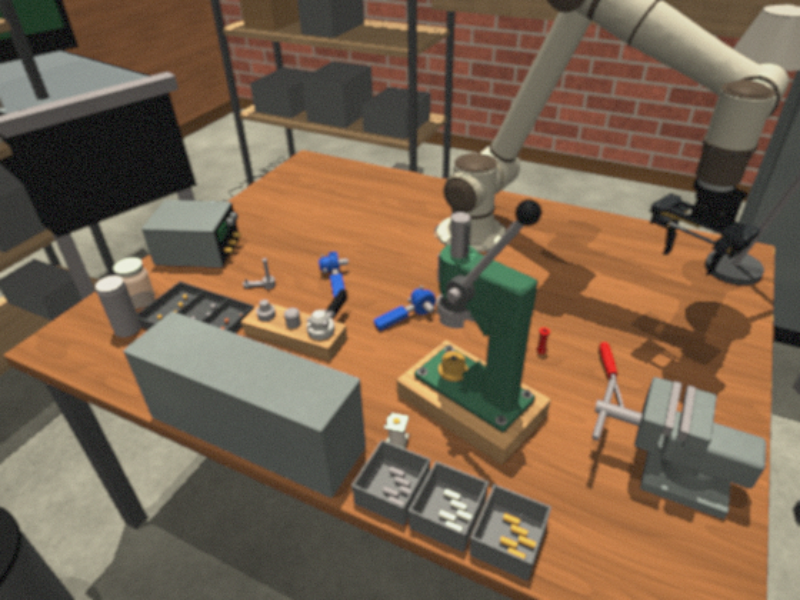

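View pics/b.png

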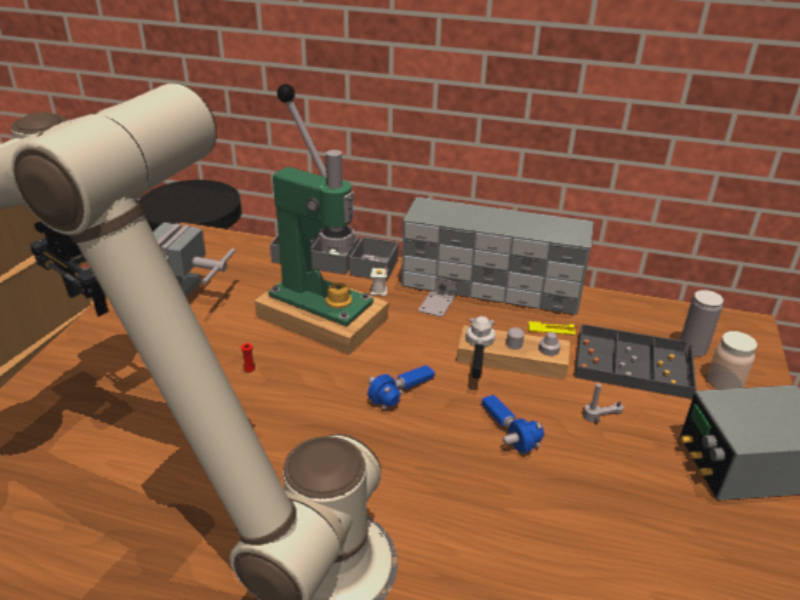

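Candidates: the silver head in the rack with a black handle, at scene (320,322) and side (481,325) in 800x600 pixels. The blue look-alikes are at scene (337,280) and (410,310), side (400,385) and (515,425). The silver one fits because it stands lugs up in a rack hole. I'll enlarge to confirm and measure.

```bash
python3 - <<'E'
import cv2,numpy as np,pickle
d=pickle.load(open('c0.pkl','rb'))
def crop(n,x,y,w=100,h=75,s=4): # native pixel top-left
    return cv2.resize(d[n]['frame'][y:y+h,x:x+w],None,fx=s,fy=s,interpolation=cv2.INTER_CUBIC)
m=np.vstack([np.hstack([crop('scene',160,165),crop('side',310,215)]),np.hstack([crop('scene',270,170,134,134,3)[:300,:400] if 0 else cv2.resize(d['scene']['frame'][180:330,270:390],(400,500))[0:300][:, :400] if 0 else crop('scene',275,230,114,85,1) if 0 else cv2.resize(d['scene']['frame'][195:322,255:424],(400,300)),cv2.resize(d['side']['frame'][125:252,160:329],(400,300))])])
cv2.imwrite('pics/c.png',m[:,:,::-1])
E
```

```text
(no output)
```

View pics/c.png

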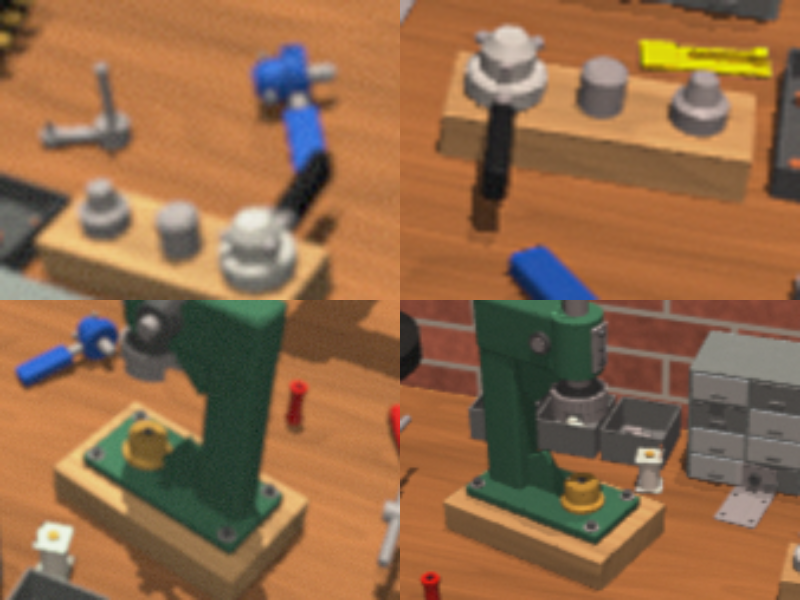

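The crop confirms it: silver head at the rack's end hole (scene crop (257,250), side crop (506,70)), black handle pointing towards the robot. Next I triangulate head, rack and press.

```bash
cat >h.py <<'E'
import numpy as np,pickle
from scipy.optimize import least_squares
d=pickle.load(open('c0.pkl','rb'))
def proj(c,P):
    p=np.asarray(c['orientation']).T@(np.asarray(P,float)-c['xyz']); q=np.array([p[0],-p[1],-p[2]]); u=c['K']@q; return u[:2]/u[2]
def atz(c,uv,z):
    v=np.linalg.inv(c['K'])@[uv[0],uv[1],1]; w=np.asarray(c['orientation'])@[v[0],-v[1],-v[2]]; return c['xyz']+w*(z-c['xyz'][2])/w[2]
A=lambda x,y:(160+x/4,165+y/4)
B=lambda x,y:(310+(x-400)/4,215+y/4)
C=lambda x,y:(255+x*.4225,195+(y-300)*.4233)
D=lambda x,y:(160+(x-400)*.4225,125+(y-300)*.4233)
E
python3 - <<'E'
from h import *
s,t=d['scene'],d['side']
np.set_printoptions(precision=4,suppress=True)
p=lambda n,v:print(n,v)
p('headtop sc',atz(s,A(253,220),.093));p('headtop sd',atz(t,B(511,35),.093))
p('should sc',atz(s,A(257,250),.063));p('should sd',atz(t,B(506,76),.063))
p('handle end top sd',atz(t,B(493,163),.069)); 
for q in [(468,55),(443,133),(750,170),(757,92)]: p('rack sd',atz(t,B(*q),.04))
for q in [(38,243),(87,183),(329,255)]: p('rack sc',atz(s,A(*q),.04))
p('anvil sc',atz(s,C(149,433),.104));p('anvil sd',atz(t,D(583,483),.104))
for q in [(55,468),(135,403),(307,500),(230,580)]: p('blk sc',atz(s,C(*q),.05))
for q in [(445,500),(603,568),(663,508)]: p('blk sd',atz(t,D(*q),.05))
p('chuck mouth sd',atz(t,D(580,412),.215))
p('chuck mouth sc',atz(s,C(145,370),.215))
E
```

```text
headtop sc [ 0.6044 -0.1317  0.093 ]
headtop sd [ 0.6024 -0.139   0.093 ]
should sc [ 0.6061 -0.1305  0.063 ]
should sd [ 0.5893 -0.1399  0.063 ]
handle end top sd [ 0.4754 -0.1496  0.069 ]
rack sd [ 0.6385 -0.1025  0.04  ]
rack sd [ 0.5348 -0.1028  0.04  ]
rack sd [ 0.5578 -0.3318  0.04  ]
rack sd [ 0.6564 -0.3298  0.04  ]
rack sc [ 0.6557 -0.3194  0.04  ]
rack sc [ 0.572  -0.3316  0.04  ]
rack sc [ 0.5643 -0.0894  0.04  ]
anvil sc [0.6181 0.2006 0.104 ]
anvil sd [0.6085 0.1901 0.104 ]
blk sc [0.6737 0.0994 0.05  ]
blk sc [0.5204 0.1423 0.05  ]
blk sc [0.5912 0.3955 0.05  ]
blk sc [0.743 0.351 0.05 ]
blk sd [0.587  0.3897 0.05  ]
blk sd [0.5029 0.1275 0.05  ]
blk sd [0.6572 0.09   0.05  ]
chuck mouth sd [0.6101 0.1917 0.215 ]
chuck mouth sc [0.633  0.1974 0.215 ]
```

```bash

A='[10.1,-29.8,0]'; R='[0,0,-6.24]'
python3 -m jog '{"rot":[[0,0,-6.24],[0,0,-6.24],[0,0,-6.24],[0,0,-6.24],[0,0,-6.24],[0,0,-6.24],[0,0,-6.24],[0,0,-6.24]],"delta_pos":[[10.1,-29.8,0],[10.1,-29.8,0],[10.1,-29.8,0],[10.1,-29.8,0],[10.1,-29.8,0],[10.1,-29.8,0],[10.1,-29.8,0],[10.1,-29.8,0]],"grip":[70,70,70,70,70,70,70,70]}'
python3 -m jog '{"rot":[[0,0,-6.24],[0,0,-6.24],[0,0,-6.24],[0,0,-6.24],[0,0,-6.24],[0,0,-6.24],[0,0,-6.24],[0,0,-6.24]],"delta_pos":[[10.1,-29.8,0],[10.1,-29.8,0],[10.1,-29.8,0],[10.1,-29.8,0],[10.1,-29.8,0],[10.1,-29.8,0],[10.1,-29.8,0],[10.1,-29.8,0]],"grip":[70,70,70,70,70,70,70,70]}'
python3 -m jog '{"rot":[[0,0,-6.24],[0,0,-6.24],[0,0,-6.24],[0,0,-6.24],[0,0,-6.24],[0,0,-6.24],[0,0,-6.24],[0,0,-6.24],[0,0,0],[0,0,0]],"delta_pos":[[10.1,-29.8,0],[10.1,-29.8,0],[10.1,-29.8,0],[10.1,-29.8,0],[10.1,-29.8,0],[10.1,-29.8,0],[10.1,-29.8,0],[10.1,-29.8,0],[0,0,0],[0,0,0]],"grip":[70,70,70,70,70,70,70,70,70,70]}'
python3 - <<'E'
from h import *
from station import r,vision
import cv2
c=vision.capture('wrist'); pickle.dump(c,open('w1.pkl','wb'))
cv2.imwrite('pics/d.png',cv2.resize(c['frame'],(800,600))[:,:,::-1])
s=r.sense();print(s['tcp_pos'],s['ee_rot'].round(3).tolist(),s['joints'],s['wrist_force'])
sc,sd=d['scene'],d['side']
f=lambda P:np.r_[proj(sc,P)-(370,147),proj(sd,P)-(200,65)]
o=least_squares(f,[.6,.3,.4]);print('ball',o.x,o.fun)
print('blue end',atz(sd,B(520,255),.02),atz(sd,B(560,298),.02))
E
```

```text
time_s: 0.82
tcp_pos: [0.3384, 0.3293, 0.2081]
ee_rot: [[0.266, -0.964, -0.0], [-0.964, -0.266, -0.0], [0.0, 0.0, -1.0]]
wrist_force: [1.3, -0.3, 0.5]
gripper_width: 0.705
time_s: 1.48
tcp_pos: [0.4192, 0.0911, 0.2083]
ee_rot: [[-0.566, -0.824, 0.0], [-0.824, 0.566, 0.0], [-0.0, 0.0, -1.0]]
wrist_force: [-0.2, 0.9, -0.1]
gripper_width: 0.695
time_s: 2.32
tcp_pos: [0.4997, -0.147, 0.2074]
ee_rot: [[-0.995, -0.1, -0.002], [-0.1, 0.995, 0.0], [0.001, 0.0, -1.0]]
wrist_force: [0.3, -0.1, 0.7]
gripper_width: 0.701
[ 0.49950742 -0.14611615  0.20764955] [[-0.995, -0.102, -0.001], [-0.102, 0.995, 0.0], [0.001, 0.0, -1.0]] [ 1.56143202e+00  1.19169408e+01 -1.40748619e+01 -2.52479170e-02
 -6.40822630e+01 -8.56957086e+01] [-0.06600881  0.39629456  0.02344628]
ball [0.6922368  0.32664334 0.51341447] [-0.53546755  0.0554258  -0.78889526 -0.10969592]
blue end [ 0.43786541 -0.18013233  0.02      ] [ 0.40168037 -0.21466249  0.02      ]
```

View pics/d.png

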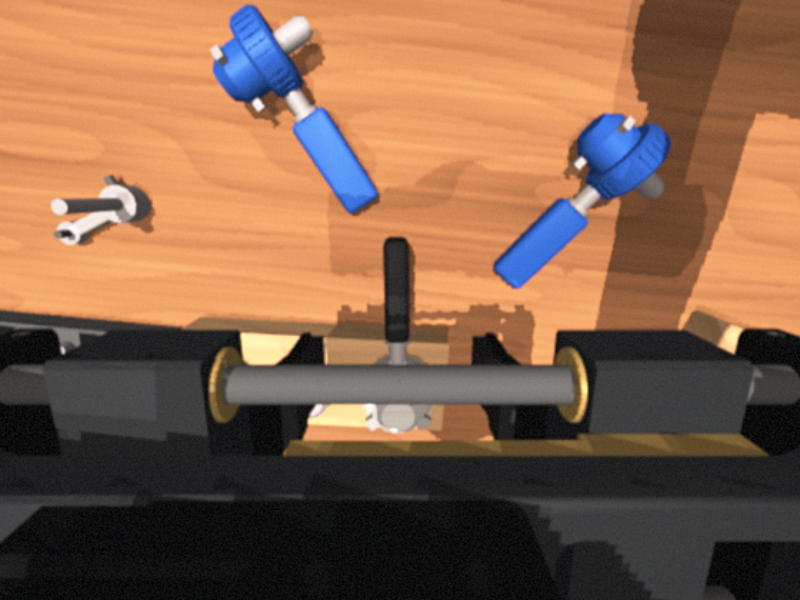

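The wrist view shows the black handle almost on the jaw centreline, from (396,240) to (398,340), with the head behind the finger rail at (397,400). Both blue dummies are clear of it.

```bash
python3 - <<'E'
from h import *
c=pickle.load(open('w1.pkl','rb'))
for q in [(396.5,241),(396.5,300),(397.5,340)]: print(atz(c,np.array(q)*.7,.069))
print(atz(c,np.array((398,404))*.7,.093))
E
```

```text
[ 0.47022996 -0.15099646  0.069     ]
[ 0.51591577 -0.14645898  0.069     ]
[ 0.54873554 -0.14239606  0.069     ]
[ 0.5918361  -0.13768608  0.093     ]
```

```bash

python3 -m jog '{"rot":[[0,0,0.5],[0,0,0],[0,0,0],[0,0,0],[0,0,0],[0,0,0],[0,0,0],[0,0,0]],"delta_pos":[[22,0.5,-20],[0,0,-30],[0,0,-30],[0,0,-30],[0,0,-20],[0,0,-18.5],[0,0,0],[0,0,0]],"grip":[70,70,70,70,70,70,70,70]}'
python3 -m jog '{"rot":[[0,0,0],[0,0,0],[0,0,0],[0,0,0],[0,0,0],[0,0,0],[0,0,0],[0,0,0]],"delta_pos":[[0,0,0],[0,0,0],[0,0,0],[0,0,0],[0,0,0],[0,0,0],[0,0,0],[0,0,0]],"grip":[0,0,0,0,0,0,0,0]}'
python3 -m jog '{"rot":[[0,0,0],[0,0,0],[0,0,0],[0,0,0],[0,0,0],[0,0,0],[0,0,0],[0,0,0]],"delta_pos":[[0,0,5],[0,0,8],[0,0,10],[0,0,12],[0,0,15],[0,0,0],[0,0,0],[0,0,0]],"grip":[0,0,0,0,0,0,0,0]}'
python3 - <<'E'
from h import *
from station import r,vision
import cv2
c={n:vision.capture(n) for n in('wrist','side','scene')}; pickle.dump(c,open('w2.pkl','wb'))
s=r.sense();print(s['tcp_pos'],s['wrist_force'],s['moment'])
u=proj(c['side'],[.6,-.137,.09]).astype(int);v=proj(c['scene'],[.6,-.137,.09]).astype(int);print(u,v)
k=lambda n,u:cv2.resize(c[n]['frame'][u[1]-45:u[1]+45,u[0]-60:u[0]+60],(400,300),interpolation=cv2.INTER_CUBIC)
cv2.imwrite('pics/e.png',np.hstack([k('side',u),k('scene',v)])[:,:,::-1])
E
```

```text
time_s: 3.03
tcp_pos: [0.5214, -0.1443, 0.0595]
ee_rot: [[-0.994, -0.114, -0.002], [-0.114, 0.994, -0.0], [0.002, 0.0, -1.0]]
wrist_force: [0.5, -0.9, 0.9]
gripper_width: 0.697
time_s: 3.7
tcp_pos: [0.522, -0.1453, 0.0598]
ee_rot: [[-0.994, -0.111, 0.0], [-0.111, 0.994, 0.0], [-0.0, 0.0, -1.0]]
wrist_force: [-0.3, 0.8, 0.1]
gripper_width: 0.177
time_s: 4.37
tcp_pos: [0.5217, -0.1452, 0.1099]
ee_rot: [[-0.994, -0.111, 0.0], [-0.111, 0.994, 0.0], [-0.0, 0.0, -1.0]]
wrist_force: [0.1, 0.9, 0.1]
gripper_width: 0.005
[ 0.5214168  -0.1452227   0.10908276] [ 0.24008761 -0.21417576 -0.8071015 ] [ 0.03272498 -0.18777828 -0.03329257]
[336 224] [222 219]
```

View pics/e.png

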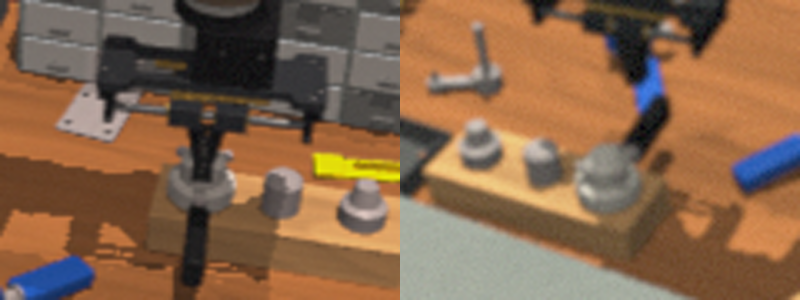

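It did not hold: the fingers were probably still closing when I lifted, and the head is still standing in its hole. I'll open, go down again and wait longer.

```bash

python3 -m jog '{"rot":[[0,0,0],[0,0,0],[0,0,0],[0,0,0],[0,0,0],[0,0,0],[0,0,0]],"delta_pos":[[0,0,0],[0,0,0],[0,0,0],[0,0,0],[0,0,0],[0,0,0],[0,0,0]],"grip":[55,55,55,55,55,55,55]}'
python3 - <<'E'
from h import *
from station import r,vision
import cv2
c=vision.capture('wrist'); pickle.dump(c,open('w3.pkl','wb'))
cv2.imwrite('pics/f.png',cv2.resize(c['frame'][130:340,140:420],(800,600))[:,:,::-1])
print(r.sense()['gripper_width'])
E
```

```text
time_s: 5.1
tcp_pos: [0.522, -0.1453, 0.1098]
ee_rot: [[-0.994, -0.111, 0.0], [-0.111, 0.994, -0.0], [-0.0, -0.0, -1.0]]
wrist_force: [-1.2, 0.1, 0.5]
gripper_width: 0.453
0.4882940076830056
```

View pics/f.png

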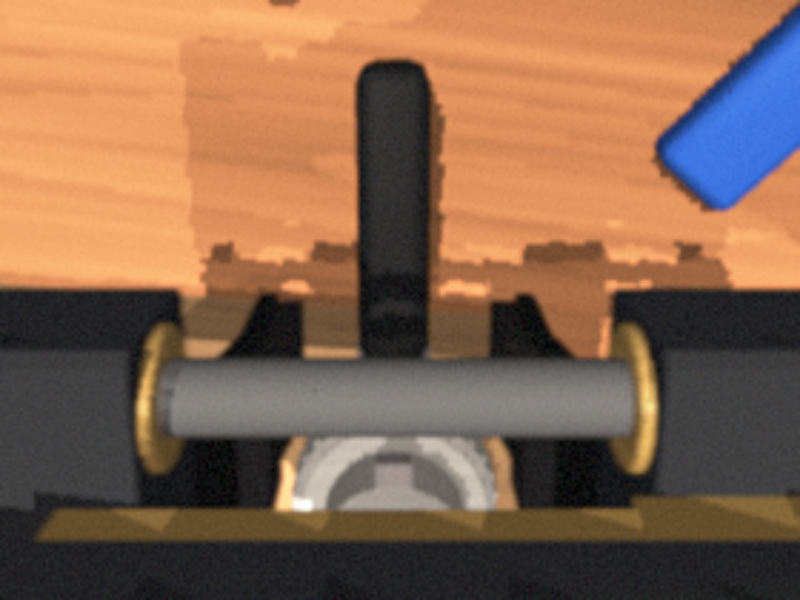

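```bash
python3 - <<'E'
from h import *
c=pickle.load(open('w3.pkl','rb'))
N=lambda x,y:(140+x*.35,130+y*.35)
for q in [(393,62),(357,150),(432,150),(395,355)]: print(atz(c,N(*q),.069))
E
python3 -m jog '{"rot":[[0,0,0],[0,0,0],[0,0,0],[0,0,0],[0,0,0]],"delta_pos":[[0,0,-20],[0,0,-20],[0,0,-13],[0,0,0],[0,0,0]],"grip":[55,55,55,55,55]}'
python3 -m jog '{"rot":[[0,0,0],[0,0,0],[0,0,0],[0,0,0],[0,0,0]],"delta_pos":[[0,0,0],[0,0,0],[0,0,0],[0,0,0],[0,0,0]],"grip":[0,0,0,0,0]}'
python3 -m jog '{"rot":[[0,0,0],[0,0,0],[0,0,0],[0,0,0],[0,0,0]],"delta_pos":[[0,0,0],[0,0,0],[0,0,0],[0,0,0],[0,0,0]],"grip":[0,0,0,0,0]}'
```

```text
[ 0.46882135 -0.15190612  0.069     ]
[ 0.49245989 -0.15879476  0.069     ]
[ 0.49027549 -0.13922845  0.069     ]
[ 0.54891978 -0.14246613  0.069     ]
time_s: 5.57
tcp_pos: [0.5217, -0.1453, 0.0564]
ee_rot: [[-0.994, -0.112, -0.001], [-0.112, 0.994, -0.0], [0.001, -0.0, -1.0]]
wrist_force: [-0.1, -0.0, 1.2]
gripper_width: 0.548
time_s: 5.98
tcp_pos: [0.5223, -0.1453, 0.0573]
ee_rot: [[-0.994, -0.112, 0.001], [-0.112, 0.994, -0.0], [-0.001, -0.0, -1.0]]
wrist_force: [-0.5, 0.4, 0.3]
gripper_width: 0.261
time_s: 6.4
tcp_pos: [0.5219, -0.1453, 0.0567]
ee_rot: [[-0.994, -0.111, -0.0], [-0.111, 0.994, -0.0], [0.0, 0.0, -1.0]]
wrist_force: [-0.2, -1.1, -0.7]
gripper_width: 0.01
```

```bash
python3 - <<'E'
from h import *
from station import r,vision
import cv2
c={n:vision.capture(n) for n in('wrist','side','scene')}; pickle.dump(c,open('w4.pkl','wb'))
s=r.sense();T=s['tcp_pos'];print(T,s['gripper_width'])
for n in c: print(n,proj(c[n],T+[0,0,-.025]),proj(c[n],T))
u=proj(c['side'],T+[.03,0,0]).astype(int)
k=lambda n,u,a,b:cv2.resize(c[n]['frame'][u[1]-b:u[1]+b,u[0]-a:u[0]+a],(400,300),interpolation=cv2.INTER_CUBIC)
v=proj(c['scene'],T).astype(int)
cv2.imwrite('pics/g.png',np.vstack([np.hstack([k('side',u,48,36),k('scene',v,48,36)]),cv2.resize(c['wrist']['frame'][110:320,0:560],(800,300))])[:,:,::-1]);print(u,v)
E
```

```text
[ 0.52193283 -0.14525534  0.05670408] 0.003055982118754304
wrist [278.52490466 228.21774643] [278.51697102 240.54621053]
side [333.53770676 255.50380348] [334.21804172 249.07412766]
scene [234.74894505 218.73243308] [234.10242007 213.08346166]
[335 243] [234 213]
```

View pics/g.png

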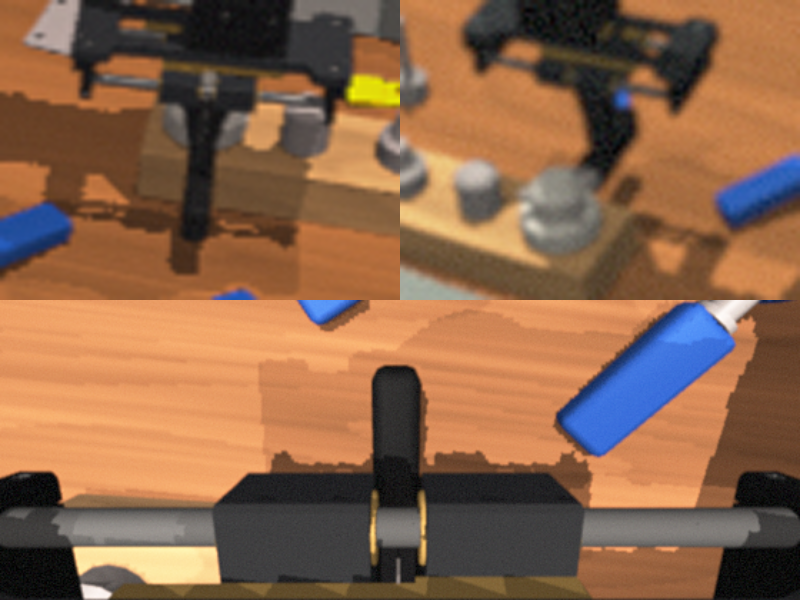

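```bash
python3 - <<'E'
from h import *
s,t=d['scene'],d['side']; w=pickle.load(open('w3.pkl','rb'))
N=lambda x,y:np.array((140+x*.35,130+y*.35))
np.set_printoptions(precision=4,suppress=True)
# tip top-outer edge middle: side crop (493,165..170) top edge; scene tip top (322,150); 
f=lambda P:np.r_[proj(w,P)-N(393,62),proj(t,P)-B(494,163),proj(s,P)-A(322,150)]
o=least_squares(f,[.47,-.15,.07]);print('tip',o.x,o.fun)
ax=np.array([.602,-.137]);u=np.array([-.994,-.11])
for rr in(50,134):
  for z in(.037,.069):
    P=np.r_[ax+u*rr/1000,z];print(rr,z,'scene',(proj(s,P)-(160,165))*4,'side',(proj(t,P)-(310,215))*4+(400,0))
# head centre from side/scene top
f=lambda P:np.r_[proj(t,P)-B(511,35),proj(s,P)-A(253,220)]
o=least_squares(f,[.6,-.14,.09]);print('top',o.x,o.fun)
E
```

```text
tip [ 0.469  -0.1517  0.0695] [ 0.1909  0.3444  0.0942  1.356  -0.3728 -1.3956]
50 0.037 scene [282.5045 231.6972] side [498.1448 131.6521]
50 0.069 scene [278.8833 202.3968] side [501.6352  98.7521]
134 0.037 scene [323.5804 173.6083] side [490.7046 202.6862]
134 0.069 scene [320.6845 144.7379] side [494.265  169.1375]
top [ 0.6027 -0.1364  0.0912] [-0.8565  0.284  -0.8932 -0.2846]
```

```bash
python3 - <<'E'
from h import *
from station import r
print(r.tips_ahead,[a for a in dir(r) if a[0]!='_'])
w=pickle.load(open('w3.pkl','rb'));T=np.array([.522,-.1453,.1098]);X=np.array([-.994,-.111,0]);Y=np.array([-.111,.994,0])
for a in(-.045,-.02,0,.025):
  for x in(-.0095,.0095):
    print(a,x,[((proj(w,T+[0,0,-a]+X*x+Y*y)-(140,130))/.35).round() for y in(-.0205,.0205)])
E
```

```text
0.025 ['PlanningError', 'sense', 'tips_ahead']
-0.045 -0.0095 [array([278., 459.]), array([513., 459.])]
-0.045 0.0095 [array([274., 358.]), array([517., 358.])]
-0.02 -0.0095 [array([295., 395.]), array([496., 395.])]
-0.02 0.0095 [array([292., 307.]), array([499., 307.])]
0 -0.0095 [array([305., 355.]), array([486., 355.])]
0 0.0095 [array([303., 276.]), array([488., 276.])]
0.025 -0.0095 [array([316., 316.]), array([476., 316.])]
0.025 0.0095 [array([314., 245.]), array([477., 245.])]
```

```bash
python3 - <<'E'
from h import *
import cv2
w3=pickle.load(open('w3.pkl','rb'));w4=pickle.load(open('w4.pkl','rb'))
g=lambda im:(255*(im/255.)**.45).astype(np.uint8)
k=lambda im,x,y,W,H:cv2.resize(g(im[y:y+H,x:x+W]),(400,300),interpolation=cv2.INTER_CUBIC)
m=np.vstack([np.hstack([k(w3['frame'],210,205,140,105),k(w4['wrist']['frame'],210,190,140,105)]),
 np.hstack([k(w4['side']['frame'],295,212,80,60),k(w4['scene']['frame'],200,180,80,60)])])
cv2.imwrite('pics/h.png',m[:,:,::-1])
E
```

```text
(no output)
```

View pics/h.png

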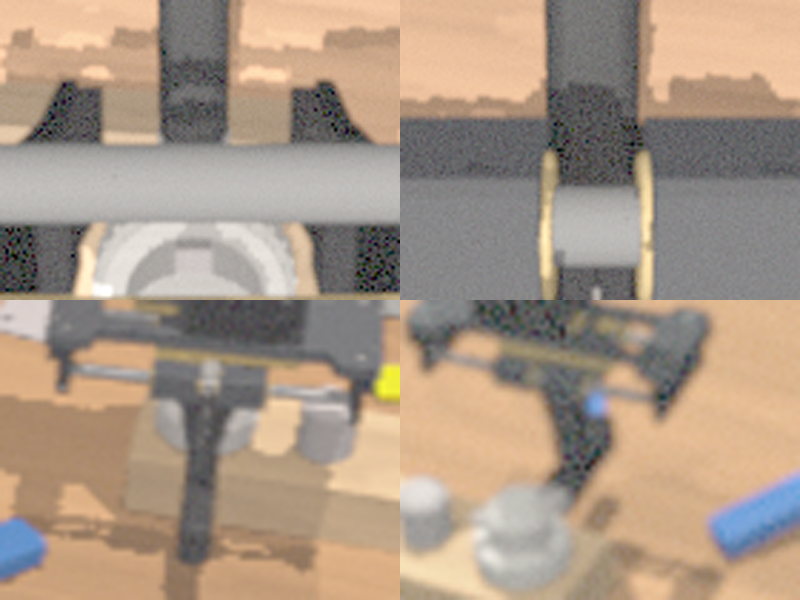

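The images are ambiguous about whether the handle is between the jaws. I'll test by touch with a small sideways shift, then back.

```bash

python3 -m jog '{"rot":[[0,0,0],[0,0,0],[0,0,0]],"delta_pos":[[0,2,0],[0,2,0],[0,0,0]],"grip":[0,0,0]}'
python3 -m jog '{"rot":[[0,0,0],[0,0,0],[0,0,0]],"delta_pos":[[0,-2,0],[0,-2,0],[0,0,0]],"grip":[0,0,0]}'
python3 -m jog '{"rot":[[0,0,0],[0,0,0],[0,0,0],[0,0,0]],"delta_pos":[[0,0,-3],[0,0,-3],[0,0,-3],[0,0,0]],"grip":[0,0,0,0]}'
```

```text
time_s: 6.8
tcp_pos: [0.5219, -0.1409, 0.0567]
ee_rot: [[-0.994, -0.112, -0.0], [-0.112, 0.994, 0.0], [0.0, 0.0, -1.0]]
wrist_force: [-0.3, -0.1, -0.3]
gripper_width: 0.007
time_s: 7.05
tcp_pos: [0.522, -0.1456, 0.0567]
ee_rot: [[-0.994, -0.111, -0.0], [-0.111, 0.994, -0.0], [0.0, -0.0, -1.0]]
wrist_force: [0.3, 0.5, 0.1]
gripper_width: 0.006
time_s: 7.38
tcp_pos: [0.5208, -0.1456, 0.0481]
ee_rot: [[-0.994, -0.112, -0.003], [-0.112, 0.994, -0.001], [0.003, -0.0, -1.0]]
wrist_force: [-4.0, -0.9, 8.9]
gripper_width: 0.007
```

With the jaws shut there is contact at TCP z about 0.050, and the handle top is at 0.069. So the fingertips really stand about 20 mm behind the reported TCP, as the wrist view also hinted, and both earlier grasps closed above the handle. I'll go lower, watching the force.

```bash

python3 -m jog '{"rot":[[0,0,0],[0,0,0],[0,0,0],[0,0,0],[0,0,0],[0,0,0],[0,0,0],[0,0,0],[0,0,0]],"delta_pos":[[0,0,8],[0,0,10],[0,0,0],[0,0,0],[0,0,0],[0,0,0],[0,0,0],[0,0,0],[0,0,0]],"grip":[50,50,50,50,50,50,50,50,50]}'
python3 -m jog '{"rot":[[0,0,0],[0,0,0],[0,0,0],[0,0,0],[0,0,0]],"delta_pos":[[0,0,-8],[0,0,-8],[0,0,-6],[0,0,-4],[0,0,0]],"grip":[50,50,50,50,50]}'
python3 - <<'E'
from h import *
from station import r,vision
import cv2
c={n:vision.capture(n) for n in('wrist','side')}; pickle.dump(c,open('w5.pkl','wb'))
g=lambda im:(255*(im/255.)**.5).astype(np.uint8)
cv2.imwrite('pics/i.png',np.hstack([cv2.resize(g(c['wrist']['frame'][150:330,160:400]),(400,300)),cv2.resize(g(c['side']['frame'][200:275,285:385]),(400,300))])[:,:,::-1])
s=r.sense();print(s['tcp_pos'],s['gripper_width'],s['wrist_force'],s['joints'])
E
```

```text
time_s: 8.13
tcp_pos: [0.5218, -0.1453, 0.0655]
ee_rot: [[-0.994, -0.111, -0.001], [-0.111, 0.994, -0.0], [0.001, 0.0, -1.0]]
wrist_force: [0.4, 0.2, 0.1]
gripper_width: 0.489
time_s: 8.55
tcp_pos: [0.5209, -0.1452, 0.0382]
ee_rot: [[-0.994, -0.111, -0.003], [-0.111, 0.994, 0.0], [0.003, 0.0, -1.0]]
wrist_force: [-0.1, 0.0, -0.9]
gripper_width: 0.499
[ 0.52185066 -0.14530936  0.03939125] 0.4938734213109658 [ 0.69225905 -0.43645137  0.96014546] [ 1.60049682e+00  2.46817176e+01 -2.33779819e+01  7.50875499e-03
 -4.19811892e+01 -8.52009827e+01]
```

View pics/i.png

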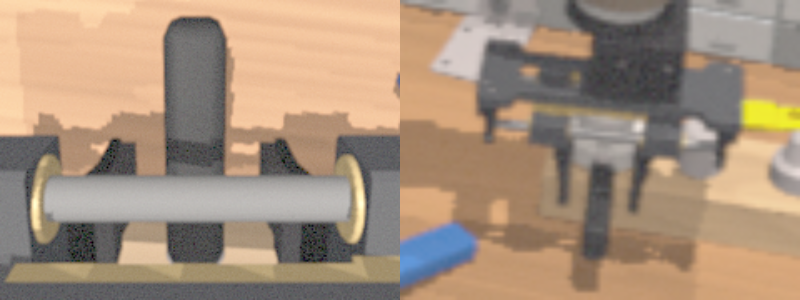

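The side view shows the fingertips at (562,205) and (637,210), one on each side of the handle. I'll go a little lower and then close.

```bash

python3 -m jog '{"rot":[[0,0,0],[0,0,0],[0,0,0],[0,0,0],[0,0,0],[0,0,0]],"delta_pos":[[0,0,-4],[0,0,-4],[0,0,-4],[0,0,-4],[0,0,0],[0,0,0]],"grip":[50,50,50,50,50,50]}'
python3 -m jog '{"rot":[[0,0,0],[0,0,0],[0,0,0],[0,0,0],[0,0,0],[0,0,0],[0,0,0],[0,0,0]],"delta_pos":[[0,0,0],[0,0,0],[0,0,0],[0,0,0],[0,0,0],[0,0,0],[0,0,0],[0,0,0]],"grip":[0,0,0,0,0,0,0,0]}'
```

```text
time_s: 9.15
tcp_pos: [0.5217, -0.1453, 0.0234]
ee_rot: [[-0.994, -0.112, -0.001], [-0.112, 0.994, -0.0], [0.001, 0.0, -1.0]]
wrist_force: [-0.0, -0.3, 0.1]
gripper_width: 0.501
time_s: 9.82
tcp_pos: [0.522, -0.1453, 0.0239]
ee_rot: [[-0.994, -0.112, 0.0], [-0.112, 0.994, -0.0], [-0.0, -0.0, -1.0]]
wrist_force: [-0.2, -0.7, 1.1]
gripper_width: 0.225
```

The jaws stopped at 0.225, about 19.6 mm, so the handle is held. Lifting, then carrying to a standoff in front of the press with the head's tip above anvil height.

```bash

python3 -m jog '{"rot":[[0,0,0],[0,0,0],[0,0,0],[0,0,0],[0,0,0],[0,0,0],[0,0,0],[0,0,0],[0,0,0]],"delta_pos":[[0,0,4],[0,0,8],[0,0,10],[0,0,15],[0,0,15],[0,0,20],[0,0,20],[0,0,16],[0,0,0]],"grip":[0,0,0,0,0,0,0,0,0]}'
python3 -m jog '{"rot":[[0,0,-1],[0,0,-1],[0,0,-1],[0,0,-1],[0,0,-1],[0,0,-1],[0,0,-1],[0,0,-1]],"delta_pos":[[-5,10,0],[-10,20,0],[-15,25,0],[-20,30,0],[-20,30,0],[-20,30,0],[-15,30,0],[-10,30,0]],"grip":[0,0,0,0,0,0,0,0]}'
python3 -m jog '{"rot":[[0,0,0],[0,0,0],[0,0,0],[0,0,0],[0,0,0],[0,0,0],[0,0,0],[0,0,0]],"delta_pos":[[-5,30,0],[0,30,0],[0,25,0],[0,25,0],[0,15,0],[0,10,0],[0,0,0],[0,0,0]],"grip":[0,0,0,0,0,0,0,0]}'
python3 - <<'E'
from h import *
from station import r,vision
import cv2
c={n:vision.capture(n) for n in('side','scene','wrist')}; pickle.dump(c,open('w6.pkl','wb'))
s=r.sense();T=s['tcp_pos'];print(T,s['gripper_width'],s['wrist_force'],s['moment'])
H=T+[.08,0,-.01]
def k(n):
    u=proj(c[n],H).astype(int);print(n,u);return cv2.resize(c[n]['frame'][u[1]-60:u[1]+60,u[0]-80:u[0]+80],(400,300),interpolation=cv2.INTER_CUBIC)
m=np.vstack([np.hstack([k('side'),k('scene')])])
cv2.imwrite('pics/j.png',m[:,:,::-1])
E
```

```text
time_s: 10.57
tcp_pos: [0.5243, -0.1455, 0.1362]
ee_rot: [[-0.994, -0.112, 0.008], [-0.112, 0.994, -0.001], [-0.008, -0.002, -1.0]]
wrist_force: [0.8, 0.5, -2.3]
gripper_width: 0.223
time_s: 11.23
tcp_pos: [0.4041, 0.0602, 0.1311]
ee_rot: [[-1.0, 0.03, -0.002], [0.03, 1.0, -0.0], [0.002, -0.0, -1.0]]
wrist_force: [1.2, 1.2, -2.2]
gripper_width: 0.232
time_s: 11.9
tcp_pos: [0.4013, 0.1944, 0.1312]
ee_rot: [[-1.0, 0.028, -0.001], [0.028, 1.0, -0.001], [0.001, -0.001, -1.0]]
wrist_force: [0.9, -0.6, -2.7]
gripper_width: 0.232
[0.40160106 0.19364194 0.13150756] 0.22834784751426487 [-0.22268356  0.08359721 -2.66767196] [ 0.05420465  0.00917598 -0.00703451]
side [222 219]
scene [333 218]
```

View pics/j.png

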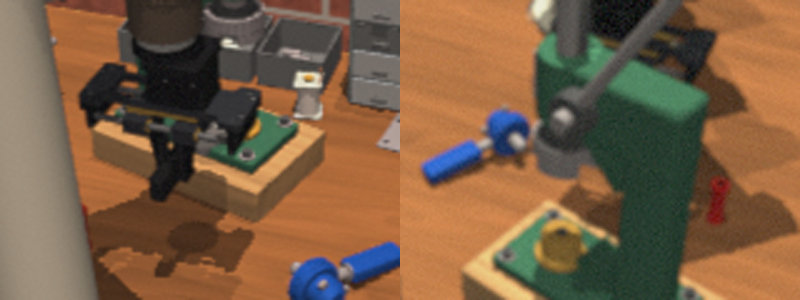

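The head is held, with 2.7 N of weight on the wrist. Moving it under the chuck.

```bash

python3 -m jog '{"rot":[[0,0,0],[0,0,0],[0,0,0],[0,0,0],[0,0,0],[0,0,0],[0,0,0],[0,0,0]],"delta_pos":[[10,1,0],[20,1,0],[25,1,0],[25,1,0],[25,0,0],[15,0,0],[6,0,0],[0,0,0]],"grip":[0,0,0,0,0,0,0,0]}'
python3 -m jog '{"rot":[[0,0,0],[0,0,0]],"delta_pos":[[5,0,0],[0,0,0]],"grip":[0,0]}'
python3 - <<'E'
from h import *
from station import r,vision
import cv2
c={n:vision.capture(n) for n in('side','scene','wrist')}; pickle.dump(c,open('w7.pkl','wb'))
s=r.sense();T=s['tcp_pos'];print(T,s['gripper_width'],s['wrist_force'],s['moment'])
H=np.array([.613,.195,.19])
def k(n,a):
    u=proj(c[n],H).astype(int);print(n,u,a);return cv2.resize((255*(c[n]['frame'][u[1]-a:u[1]+a,u[0]-a:u[0]+a]/255.)**.6).astype(np.uint8),(400,400),interpolation=cv2.INTER_CUBIC)
m=np.hstack([k('side',40),k('scene',40)])
cv2.imwrite('pics/k.png',m[:,:,::-1])
E
```

```text
time_s: 12.72
tcp_pos: [0.5294, 0.198, 0.131]
ee_rot: [[-1.0, 0.03, -0.0], [0.03, 1.0, -0.0], [0.0, -0.0, -1.0]]
wrist_force: [-0.3, 0.2, -2.5]
gripper_width: 0.229
time_s: 12.88
tcp_pos: [0.533, 0.1984, 0.1317]
ee_rot: [[-1.0, 0.028, -0.0], [0.028, 1.0, -0.0], [0.0, -0.0, -1.0]]
wrist_force: [-0.8, 0.2, -2.6]
gripper_width: 0.228
[0.53229322 0.19870454 0.13194756] 0.2257717837525821 [-0.18455011  0.2497689  -2.43854708] [ 0.05363442  0.03594712 -0.03820047]
side [235 178] 40
scene [317 227] 40
```

View pics/k.png

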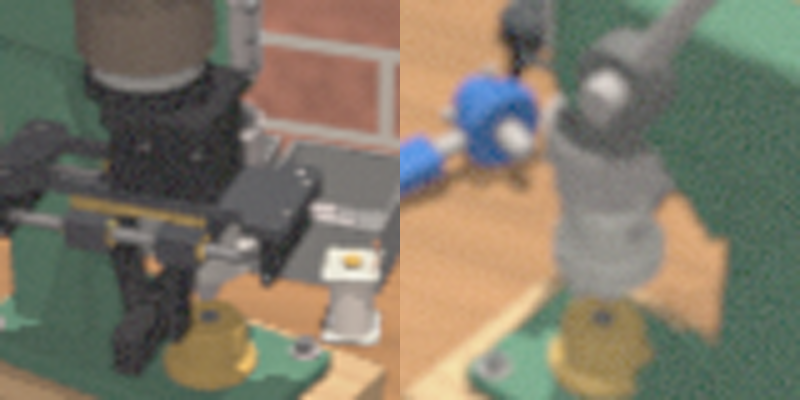

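```bash
python3 - <<'E'
from h import *
np.set_printoptions(precision=1,suppress=True)
s,t=d['scene'],d['side']
S=lambda P:(proj(s,P)-(277,187))*5+(400,0)
D2=lambda P:(proj(t,P)-(195,138))*5
for ax in([.613,.195],[.62,.195],[.613,.202]):
  print(ax,'anvil',S([*ax,.104]),D2([*ax,.104]),'mouth',S([*ax,.215]),D2([*ax,.215]))
ax=[.6127,.1963]
ax=np.array([.5325,.1985])+.0805*np.array([1,-.03]); print('head ax est',ax)
for z in(.1216,.1476,.1706): print('head',z,S([*ax,z]),D2([*ax,z]))
# chuck mouth from initial side view picks: D(555..607, 412)
print('init side chuck picks',[(np.array(D(*q))-(195,138))*5 for q in((580,412),(583,483))],'scene',[(np.array(C(*q))-(277,187))*5+(400,0) for q in((149,433),(150,370))])
E
```

```text
[0.613, 0.195] anvil [599.1 313. ] [206.7 317.4] mouth [606.5 165.4] [201.8 169. ]
[0.62, 0.195] anvil [594.4 320.6] [210.2 311.7] mouth [601.5 172.9] [205.5 163.6]
[0.613, 0.202] anvil [610.3 316.6] [196.5 315.7] mouth [618.4 168.9] [191.2 167.4]
head ax est [0.6 0.2]
head 0.1216 [601.9 291.3] [204.3 294.4]
head 0.1476 [603.7 257.7] [203.2 260.3]
head 0.1706 [605.2 227.1] [202.2 229.5]
init side chuck picks [array([205.3, 172. ]), array([211.6, 322.3])] scene [array([604.8, 321.5]), array([606.9, 188.2])]
```

```bash

python3 -m jog '{"rot":[[0,0,0],[0,0,0],[0,0,0],[0,0,0]],"delta_pos":[[3,-1,5],[0,0,6],[0,0,4],[0,0,0]],"grip":[0,0,0,0]}'
python3 -m jog '{"rot":[[0,0,0],[0,0,0],[0,0,0]],"delta_pos":[[0,0,1.5],[0,0,1.5],[0,0,0]],"grip":[0,0,0]}' | egrep 'tcp|force'
python3 -m jog '{"rot":[[0,0,0],[0,0,0],[0,0,0]],"delta_pos":[[0,0,1.5],[0,0,1],[0,0,0]],"grip":[0,0,0]}'| egrep 'tcp|force'
python3 -m jog '{"rot":[[0,0,0],[0,0,0],[0,0,0]],"delta_pos":[[0,0,1],[0,0,1],[0,0,0]],"grip":[0,0,0]}'| egrep 'tcp|force'
```

```text
time_s: 13.37
tcp_pos: [0.5368, 0.1983, 0.1485]
ee_rot: [[-1.0, 0.027, 0.003], [0.027, 1.0, 0.002], [-0.003, 0.002, -1.0]]
wrist_force: [-0.2, -0.4, -3.3]
gripper_width: 0.228
tcp_pos: [0.536, 0.1978, 0.15]
wrist_force: [0.5, 0.1, -2.8]
tcp_pos: [0.5361, 0.1977, 0.1524]
wrist_force: [0.1, -0.7, -2.2]
tcp_pos: [0.5361, 0.1978, 0.1545]
wrist_force: [0.1, -0.1, -2.1]
```

```bash

python3 -m jog '{"rot":[[0,0,0],[0,0,0]],"delta_pos":[[0,0,1],[0,0,0]],"grip":[0,0]}' | egrep 'tcp|force'
python3 -m jog '{"rot":[[0,0,0],[0,0,0]],"delta_pos":[[0,0,1],[0,0,0]],"grip":[0,0]}'| egrep 'tcp|force'
python3 -m jog '{"rot":[[0,0,0],[0,0,0]],"delta_pos":[[0,0,0.7],[0,0,0]],"grip":[0,0]}'| egrep 'tcp|force'
```

```text
tcp_pos: [0.536, 0.1978, 0.1554]
wrist_force: [0.4, -0.1, -3.4]
tcp_pos: [0.5361, 0.1978, 0.1564]
wrist_force: [-0.1, -0.2, -3.1]
tcp_pos: [0.5359, 0.1977, 0.1569]
wrist_force: [0.1, -0.2, -3.9]
```

```bash

python3 -m jog '{"rot":[[0,0,0],[0,0,0]],"delta_pos":[[0,0,0.7],[0,0,0]],"grip":[0,0]}' | egrep 'tcp|force'
python3 -m jog '{"rot":[[0,0,0],[0,0,0]],"delta_pos":[[0,0,0.7],[0,0,0]],"grip":[0,0]}'| egrep 'tcp|force'
python3 - <<'E'
from station import r
s=r.sense();print(s['wrist_force'],s['moment'],s['tcp_pos'])
E
```

```text
tcp_pos: [0.5357, 0.1976, 0.1574]
wrist_force: [0.0, -0.2, -4.3]
tcp_pos: [0.5356, 0.1975, 0.158]
wrist_force: [-0.1, -0.4, -4.6]
[-0.06756546 -0.44863491 -4.61483645] [-0.05695015  0.19393536 -0.07117273] [0.53555231 0.19747373 0.15802268]
```

Light contact at TCP z 0.157, as predicted for lugs on the rim, with almost no side force, so it is centred. Sweeping counter-clockwise in 3° steps.

```bash

python3 -m jog '{"rot":[[0,0,1.5],[0,0,1.5],[0,0,0]],"delta_pos":[[0,-2.1,0],[0,-2.1,0],[0,0,0]],"grip":[0,0,0]}' | egrep 'tcp|force'
python3 -m jog '{"rot":[[0,0,1.5],[0,0,1.5],[0,0,0]],"delta_pos":[[0.1,-2.1,0],[0.1,-2.1,0],[0,0,0]],"grip":[0,0,0]}' | egrep 'tcp|force'
python3 -m jog '{"rot":[[0,0,1.5],[0,0,1.5],[0,0,0]],"delta_pos":[[0.2,-2.1,0],[0.2,-2.1,0],[0,0,0]],"grip":[0,0,0]}' | egrep 'tcp|force'
python3 -m jog '{"rot":[[0,0,1.5],[0,0,1.5],[0,0,0]],"delta_pos":[[0.3,-2.1,0],[0.3,-2.1,0],[0,0,0]],"grip":[0,0,0]}' | egrep 'tcp|force'
```

```text
tcp_pos: [0.5357, 0.1931, 0.1581]
wrist_force: [-0.3, -0.4, -4.5]
tcp_pos: [0.5361, 0.1892, 0.1585]
wrist_force: [-0.7, 0.0, -2.8]
tcp_pos: [0.5365, 0.1851, 0.1586]
wrist_force: [-0.9, 0.7, -3.1]
tcp_pos: [0.5371, 0.1809, 0.1585]
wrist_force: [-1.8, 0.1, -3.0]
```

The upward resistance vanished between 181° and 184°, which looks like a gate. I'll back off 2.5° to about its middle and push up.

```bash

python3 -m jog '{"rot":[[0,0,-2.5],[0,0,0]],"delta_pos":[[-0.8,3.5,0],[0,0,0]],"grip":[0,0]}' | egrep 'tcp|force'
python3 -m jog '{"rot":[[0,0,0],[0,0,0],[0,0,0]],"delta_pos":[[0,0,1],[0,0,1],[0,0,0]],"grip":[0,0,0]}' | egrep 'tcp|force'
python3 -m jog '{"rot":[[0,0,0],[0,0,0],[0,0,0]],"delta_pos":[[0,0,1],[0,0,1],[0,0,0]],"grip":[0,0,0]}' | egrep 'tcp|force'
```

```text
tcp_pos: [0.5365, 0.185, 0.1586]
wrist_force: [0.2, -0.1, -3.2]
tcp_pos: [0.5365, 0.1846, 0.1607]
wrist_force: [-0.5, 0.3, -2.5]
tcp_pos: [0.5365, 0.1845, 0.1626]
wrist_force: [-0.8, -0.4, -2.3]
```

Rising freely, so the lugs are in the gate. Home should be near z 0.1765.

```bash

for i in 1; do python3 -m jog '{"rot":[[0,0,0],[0,0,0],[0,0,0]],"delta_pos":[[0,0,2],[0,0,2],[0,0,0]],"grip":[0,0,0]}' | egrep 'tcp|force'; done
python3 -m jog '{"rot":[[0,0,0],[0,0,0],[0,0,0]],"delta_pos":[[0,0,2],[0,0,2],[0,0,0]],"grip":[0,0,0]}' | egrep 'tcp|force'
python3 -m jog '{"rot":[[0,0,0],[0,0,0],[0,0,0]],"delta_pos":[[0,0,1.5],[0,0,1.5],[0,0,0]],"grip":[0,0,0]}' | egrep 'tcp|force'
python3 -m jog '{"rot":[[0,0,0],[0,0,0]],"delta_pos":[[0,0,1],[0,0,0]],"grip":[0,0]}' | egrep 'tcp|force'
python3 - <<'E'
from station import r
s=r.sense();print(s['wrist_force'],s['moment'],s['tcp_pos'],s['gripper_width'],s['ee_rot'].round(3).tolist())
E
```

```text
tcp_pos: [0.5365, 0.1845, 0.1668]
wrist_force: [-0.1, -0.5, -3.4]
tcp_pos: [0.5362, 0.1844, 0.1705]
wrist_force: [0.1, -0.3, -4.8]
tcp_pos: [0.5356, 0.1842, 0.173]
wrist_force: [-1.3, -0.5, -5.0]
tcp_pos: [0.5353, 0.1841, 0.1737]
wrist_force: [-1.4, -0.0, -5.9]
[-1.42259977 -0.03607218 -5.90197672] [-0.05239377  0.75020689  0.01399175] [0.53529383 0.18406667 0.17365023] 0.22958794228904708 [[-0.991, -0.137, -0.003], [-0.137, 0.991, -0.001], [0.003, -0.001, -1.0]]
```

```bash

python3 -m jog '{"rot":[[0,0,0],[0,0,0],[0,0,0]],"delta_pos":[[-1,0,0.7],[0,0,0.8],[0,0,0]],"grip":[0,0,0]}' | egrep 'tcp|force'
python3 -m jog '{"rot":[[0,0,3],[0,0,3],[0,0,0]],"delta_pos":[[0.7,-4.2,0],[0.9,-4.1,0],[0,0,0]],"grip":[0,0,0]}' | egrep 'tcp|force'
python3 -m jog '{"rot":[[0,0,3],[0,0,3],[0,0,0]],"delta_pos":[[1.1,-4.1,0],[1.3,-4,0],[0,0,0]],"grip":[0,0,0]}' | egrep 'tcp|force'
python3 - <<'E'
from station import r
s=r.sense();print(s['wrist_force'],s['moment'],s['tcp_pos'],s['gripper_width'],s['ee_rot'].round(3).tolist())
E
```

```text
tcp_pos: [0.5345, 0.1841, 0.1755]
wrist_force: [-2.0, -0.8, -6.4]
tcp_pos: [0.5361, 0.1753, 0.1755]
wrist_force: [-4.4, 0.0, -5.7]
tcp_pos: [0.539, 0.1674, 0.1752]
wrist_force: [-2.2, -2.1, -10.0]
[-2.18336236 -2.1462793  -9.95865157] [-0.54144721  0.40576466  0.12212313] [0.53901216 0.16737033 0.17518343] 0.22448168444451683 [[-0.941, -0.34, -0.001], [-0.34, 0.941, -0.001], [0.001, -0.0, -1.0]]
```

It is turning freely past the gate edge. Easing down 1 mm and out 1 mm to cut the load, then on.

```bash

python3 -m jog '{"rot":[[0,0,3],[0,0,3],[0,0,0]],"delta_pos":[[0.6,-4.3,-1],[1.7,-3.9,0],[0,0,0]],"grip":[0,0,0]}' | egrep 'tcp|force'
python3 -m jog '{"rot":[[0,0,3],[0,0,3],[0,0,0]],"delta_pos":[[1.9,-3.8,0],[2.2,-3.6,0],[0,0,0]],"grip":[0,0,0]}' | egrep 'tcp|force'
python3 -m jog '{"rot":[[0,0,3],[0,0,3],[0,0,0]],"delta_pos":[[2.3,-3.5,0],[2.5,-3.4,0],[0,0,0]],"grip":[0,0,0]}' | egrep 'tcp|force'
python3 - <<'E'
from station import r
s=r.sense();print(s['wrist_force'],s['moment'],s['tcp_pos'],s['gripper_width'],s['ee_rot'].round(3).tolist())
E
```

```text
tcp_pos: [0.5423, 0.1597, 0.1749]
wrist_force: [-1.0, -1.4, -7.9]
tcp_pos: [0.5465, 0.1524, 0.1749]
wrist_force: [-0.2, -1.5, -8.2]
tcp_pos: [0.5515, 0.1457, 0.175]
wrist_force: [0.5, -2.1, -8.3]
[ 0.47197679 -2.14400176 -8.3089709 ] [-0.2092021  -0.31791127 -0.08060899] [0.55151843 0.14566632 0.17495736] 0.2260706067314182 [[-0.791, -0.612, 0.002], [-0.612, 0.791, 0.0], [-0.002, -0.001, -1.0]]
```

```bash

python3 -m jog '{"rot":[[0,0,3],[0,0,3],[0,0,0]],"delta_pos":[[2.6,-3.3,0],[2.9,-3.1,0],[0,0,0]],"grip":[0,0,0]}' | egrep 'tcp|force'
python3 -m jog '{"rot":[[0,0,3],[0,0,3],[0,0,0]],"delta_pos":[[3,-3,0],[3.2,-2.8,0],[0,0,0]],"grip":[0,0,0]}' | egrep 'tcp|force'
python3 -m jog '{"rot":[[0,0,2],[0,0,0]],"delta_pos":[[2.2,-1.7,0],[0,0,0]],"grip":[0,0]}' | egrep 'tcp|force'
python3 -m jog '{"rot":[[0,0,2],[0,0,0]],"delta_pos":[[2.2,-1.7,0],[0,0,0]],"grip":[0,0]}' | egrep 'tcp|force'
python3 - <<'E'
from station import r
s=r.sense();print(s['wrist_force'],s['moment'],s['tcp_pos'],s['gripper_width'],s['ee_rot'].round(3).tolist())
E
```

```text
tcp_pos: [0.5573, 0.1394, 0.1752]
wrist_force: [2.0, -0.6, -7.7]
tcp_pos: [0.563, 0.1336, 0.1756]
wrist_force: [-0.4, 0.9, -5.4]
tcp_pos: [0.5649, 0.1319, 0.1755]
wrist_force: [-0.3, -0.6, -5.2]
tcp_pos: [0.5665, 0.1303, 0.1755]
wrist_force: [-2.5, 0.7, -4.1]
[-2.46304532  0.67400639 -4.0623708 ] [ 0.01913315  0.53278371 -0.31721032] [0.56652886 0.13029785 0.1754707 ] 0.2281861357861542 [[-0.592, -0.806, 0.0], [-0.806, 0.592, 0.0], [-0.001, -0.0, -1.0]]
```

Resistance against the turn has appeared at about 46° past the gate middle, which is the stop. Now letting it down.

```bash

python3 -m jog '{"rot":[[0,0,0],[0,0,0],[0,0,0]],"delta_pos":[[0,0,-1.5],[0,0,-1.5],[0,0,0]],"grip":[0,0,0]}' | egrep 'tcp|force'
python3 -m jog '{"rot":[[0,0,0],[0,0,0],[0,0,0]],"delta_pos":[[0,0,-1],[0,0,-1],[0,0,0]],"grip":[0,0,0]}' | egrep 'tcp|force'
python3 -m jog '{"rot":[[0,0,0],[0,0,0]],"delta_pos":[[0,0,-1],[0,0,0]],"grip":[0,0]}' | egrep 'tcp|force'
python3 -m jog '{"rot":[[0,0,0],[0,0,0]],"delta_pos":[[0,0,-1],[0,0,0]],"grip":[0,0]}' | egrep 'tcp|force'
```

```text
tcp_pos: [0.567, 0.1305, 0.1737]
wrist_force: [-5.2, -0.7, 2.9]
tcp_pos: [0.5673, 0.1307, 0.1721]
wrist_force: [-5.6, 1.2, 5.2]
tcp_pos: [0.5675, 0.1308, 0.1712]
wrist_force: [-4.8, 0.5, 3.3]
tcp_pos: [0.5676, 0.1309, 0.1703]
wrist_force: [-5.2, 0.8, 4.1]
```

```bash

python3 -m jog '{"rot":[[0,0,-1.5],[0,0,0],[0,0,0]],"delta_pos":[[-1.7,1.2,0],[0,0,0],[0,0,0]],"grip":[0,0,0]}' | egrep 'tcp|force'
python3 - <<'E'
from station import r
s=r.sense();print(s['wrist_force'],s['moment'],s['tcp_pos'],s['gripper_width'],s['ee_rot'].round(3).tolist())
E
```

```text
tcp_pos: [0.566, 0.1318, 0.169]
wrist_force: [-1.9, 0.4, 0.8]
[-1.91299437  0.40728806  0.79740383] [0.45007885 0.28891915 0.02486278] [0.56595018 0.13180329 0.1690368 ] 0.22628412077529597 [[-0.609, -0.793, 0.003], [-0.793, 0.609, 0.001], [-0.003, -0.002, -1.0]]
```

Backing off the stop slightly freed it, and it dropped to 0.169. Rest is expected near 0.168.

```bash

python3 -m jog '{"rot":[[0,0,0],[0,0,0]],"delta_pos":[[-0.4,0.2,-0.7],[0,0,0]],"grip":[0,0]}' | egrep 'tcp|force'
python3 -m jog '{"rot":[[0,0,0],[0,0,0]],"delta_pos":[[0,0,-0.7],[0,0,0]],"grip":[0,0]}' | egrep 'tcp|force'
python3 -m jog '{"rot":[[0,0,0],[0,0,0]],"delta_pos":[[0,0,-0.7],[0,0,0]],"grip":[0,0]}' | egrep 'tcp|force'
```

```text
tcp_pos: [0.5661, 0.132, 0.1684]
wrist_force: [-1.2, 1.1, 3.9]
tcp_pos: [0.5662, 0.1321, 0.1675]
wrist_force: [0.2, 1.8, 4.3]
tcp_pos: [0.5663, 0.1322, 0.1673]
wrist_force: [1.5, 1.9, 6.5]
```

```bash

python3 -m jog '{"rot":[[0,0,0],[0,0,0]],"delta_pos":[[0,0,0.8],[0,0,0]],"grip":[0,0]}' | egrep 'tcp|force'
python3 -m jog '{"rot":[[0,0,-3],[0,0,0]],"delta_pos":[[-3.3,2.6,0],[0,0,0]],"grip":[0,0]}' | egrep 'tcp|force'
python3 -m jog '{"rot":[[0,0,-3],[0,0,0]],"delta_pos":[[-3.2,2.7,0],[0,0,0]],"grip":[0,0]}' | egrep 'tcp|force'
python3 -m jog '{"rot":[[0,0,-2],[0,0,0]],"delta_pos":[[-2.1,1.9,0],[0,0,0]],"grip":[0,0]}' | egrep 'tcp|force'
python3 - <<'E'
from station import r
s=r.sense();print(s['wrist_force'],s['moment'],s['tcp_pos'],s['gripper_width'],s['ee_rot'].round(3).tolist())
E
```

```text
tcp_pos: [0.566, 0.1321, 0.1674]
wrist_force: [1.0, 3.1, 4.5]
tcp_pos: [0.5623, 0.1344, 0.1674]
wrist_force: [2.2, 1.0, 4.6]
tcp_pos: [0.5594, 0.1373, 0.1674]
wrist_force: [3.3, 1.8, 4.0]
tcp_pos: [0.5579, 0.1389, 0.1674]
wrist_force: [5.1, 0.2, 4.2]
[5.05472511 0.15236069 4.16938822] [ 0.63198547 -1.67436448  0.32364444] [0.55794728 0.13889232 0.16740156] 0.2246623262789517 [[-0.712, -0.702, 0.005], [-0.702, 0.712, 0.0], [-0.004, -0.003, -1.0]]
```

Turning back is now blocked at about 37° and the height holds, so the lugs are in the pockets. Swinging back to the stop, easing, and releasing.

```bash

python3 -m jog '{"rot":[[0,0,2],[0,0,3],[0,0,3],[0,0,0]],"delta_pos":[[2.1,-1.9,0],[3.2,-2.7,0],[3.3,-2.6,0],[0,0,0]],"grip":[0,0,0,0]}' | egrep 'tcp|force'
python3 -m jog '{"rot":[[0,0,1],[0,0,0]],"delta_pos":[[1,-0.8,0.8],[0,0,0]],"grip":[0,0]}' | egrep 'tcp|force'
python3 -m jog '{"rot":[[0,0,0],[0,0,0]],"delta_pos":[[0,0,0.8],[0,0,0]],"grip":[0,0]}' | egrep 'tcp|force'
```

```text
tcp_pos: [0.5659, 0.1316, 0.1673]
wrist_force: [0.9, 2.7, 7.2]
tcp_pos: [0.5664, 0.1312, 0.1675]
wrist_force: [2.1, 5.4, 3.8]
tcp_pos: [0.5663, 0.1312, 0.1678]
wrist_force: [3.6, 5.1, 1.6]
```

```bash

python3 -m jog '{"rot":[[0,0,0],[0,0,0]],"delta_pos":[[0.9,1.3,0.3],[0,0,0]],"grip":[0,0]}' | egrep 'tcp|force'
python3 -m jog '{"rot":[[0,0,0],[0,0,0]],"delta_pos":[[0.4,0.7,0],[0,0,0]],"grip":[0,0]}' | egrep 'tcp|force'
python3 -m jog '{"rot":[[0,0,0],[0,0,0],[0,0,0],[0,0,0],[0,0,0],[0,0,0]],"delta_pos":[[0,0,0],[0,0,0],[0,0,0],[0,0,0],[0,0,0],[0,0,0]],"grip":[50,50,50,50,50,50]}'
```

```text
tcp_pos: [0.5661, 0.1313, 0.1678]
wrist_force: [2.8, -0.5, 2.3]
tcp_pos: [0.566, 0.1314, 0.1678]
wrist_force: [1.6, -1.9, 1.4]
time_s: 23.62
tcp_pos: [0.5666, 0.1325, 0.1683]
ee_rot: [[-0.596, -0.803, -0.001], [-0.803, 0.596, -0.0], [0.001, 0.0, -1.0]]
wrist_force: [-0.0, 0.5, -0.8]
gripper_width: 0.489
```

```bash

python3 -m jog '{"rot":[[0,0,0],[0,0,0],[0,0,0],[0,0,0],[0,0,0],[0,0,0],[0,0,0],[0,0,0],[0,0,0]],"delta_pos":[[-6,-8,0],[-9,-12,0],[-12,-16,0],[-15,-20,0],[-15,-20,0],[-15,-20,0],[-9,-12,0],[0,-10,0],[0,0,0]],"grip":[50,50,50,50,50,50,50,50,50]}'
python3 -m jog '{"rot":[[0,0,0],[0,0,0],[0,0,0],[0,0,0],[0,0,0]],"delta_pos":[[-10,-30,0],[-10,-30,0],[-10,-30,0],[0,-30,0],[0,0,0]],"grip":[50,50,50,50,50]}'
python3 - <<'E'
from h import *
from station import r,vision
import cv2
c={n:vision.capture(n) for n in('side','scene')}; pickle.dump(c,open('w8.pkl','wb'))
s=r.sense();print(s['tcp_pos'],s['wrist_force'])
H=np.array([.60,.18,.19])
def k(n,a):
    u=proj(c[n],H).astype(int);print(n,u);return cv2.resize((255*(c[n]['frame'][u[1]-a:u[1]+a,u[0]-a:u[0]+a]/255.)**.7).astype(np.uint8),(400,400),interpolation=cv2.INTER_CUBIC)
cv2.imwrite('pics/l.png',np.hstack([k('side',45),k('scene',45)])[:,:,::-1])
ax=np.array([.615,.1955])
for a in(187.9,232):
  for z in(.2075,):
    tip=[*(ax+.134*np.array([np.cos(np.radians(a)),np.sin(np.radians(a))])),z]
    for n in c:
      u=proj(c[n],H).astype(int); print(a,n,((proj(c[n],tip)-u+45)*400/90).round())
for n in c:
  u=proj(c[n],H).astype(int); print(n,'shoulder bottom ctr',((proj(c[n],[*ax,.1835])-u+45)*400/90).round())
E
```

```text
time_s: 24.37
tcp_pos: [0.4858, 0.0132, 0.1689]
ee_rot: [[-0.597, -0.802, 0.001], [-0.802, 0.597, 0.0], [-0.001, -0.001, -1.0]]
wrist_force: [0.9, -0.3, -0.1]
gripper_width: 0.499
time_s: 24.78
tcp_pos: [0.4564, -0.1083, 0.1685]
ee_rot: [[-0.599, -0.801, 0.0], [-0.801, 0.599, -0.001], [0.0, -0.001, -1.0]]
wrist_force: [1.1, 0.2, 1.4]
gripper_width: 0.5
[ 0.45684261 -0.10598812  0.16840423] [-0.30225515  0.70389483 -0.26242691]
side [238 181]
scene [314 222]
187.9 side [149. 270.]
187.9 scene [269.  79.]
232 side [299. 251.]
232 scene [118.  87.]
side shoulder bottom ctr [190. 196.]
scene shoulder bottom ctr [217. 232.]
```

View pics/l.png

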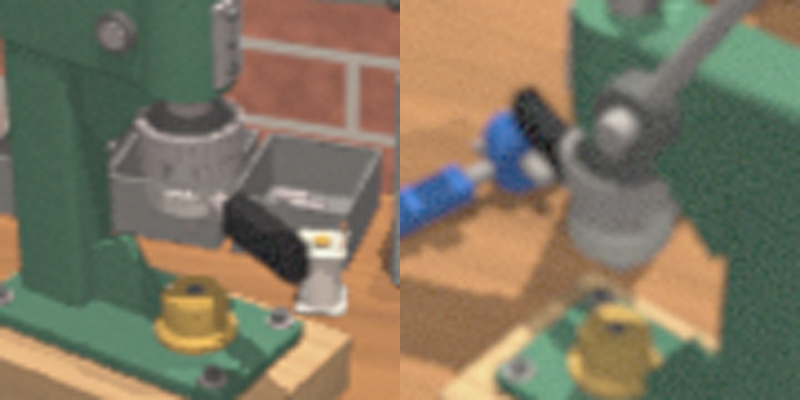

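The head hangs in the chuck by itself. The handle tip is at (298,255) in the side crop against (299,251) predicted for 232°, and at (525,95) in the scene crop. The arm is well clear.

```bash
python3 -c "
from station import finish_job
print(finish_job())"
```

```text
the job is handed in; nothing more can be done
None
```

The riveting head is in the chuck, hanging locked by itself, and the job is handed in at about 25 s of robot time with the arm clear.

- **Fitting:** I felt for the gate with about 2 N of upward push. It lies near 188° in world axes, about 114° counter-clockwise from the press's +x. From there I pushed the head up until the upward resistance showed it at or near home. I then swung the handle about 46° counter-clockwise to the stop and let the head down.
- **Last checks:**
  - With the lugs down, turning back clockwise was blocked at about 37°, so the lugs are behind the lands. I then swung the handle to the stop again before releasing.
  - The head settled at the height expected for the pocket floors, within about 1 mm.
  - After release, the pictures show the head hanging level, with the handle tip within a few pixels of where 232° puts it.
- **Failed or disagreed:**
  - The first two grasps closed above the handle. The fingertips met it about 20 mm behind the reported TCP, not 25 mm ahead as stated. A shut-jaw touch showed this and the third grasp held.
  - While I checked that touch, the shut fingers pressed the handle down with about 9 N.
  - On the first let-down the head bound against the stop, and it dropped only after I eased back 1.5°.
- **Not checked:** I did not measure afterwards whether the loose parts and the other two dies stayed put. I had no intended contact with them.

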